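# Nest the upturned domed covers on the dressing table

## Task

Three domed white covers taken off their dishes stand upturned on the dressing table, each on its flat knob with its rim up. Nest them to clear the table: leave the widest where it stands, put the middle one inside it and the narrowest inside the middle one, all still upturned, level and about centred, and let go.

Things in the scene. Friction and masses are not known exactly. Their poses are not given: they have to be found in the camera images.
- wide_cover_mid (a point): White ceramic domed cover, upturned on its flat knob, open rim up. WIDEST: 130 mm across the rim, 46 mm tall, wall 4 mm, knob 50 mm across, 0.42 kg; it stays where it is. The flat floor inside, about 68 mm across, is 18 mm above the knob's foot. Point: on its axis half-way up, 23 mm above the foot and 23 mm below the rim; z points up out of the open rim.
- mid_cover_mid (a point): White ceramic domed cover, upturned on its flat knob, open rim up. MIDDLE: 64 mm across the rim, 44 mm tall, wall 4 mm, straight outside over the top 18 mm; knob 30 mm; 0.14 kg. Flat floor inside 38 mm across, 17 mm above the foot. Grip across the outside, tips at most 15 mm below the rim (nested, the rim stands 16 mm above the widest's). Point: on its axis half-way up, 22 mm below the rim; z up out of the rim.
- narrow_cover_mid (a point): White ceramic domed cover, upturned on its flat knob, open rim up. NARROWEST: 46 mm across the rim, 46 mm tall, wall 4 mm, straight outside over the top 20 mm; knob 20 mm; 0.09 kg. (The straight white tea cup with a handle is not one.) Grip across the outside, tips at most 15 mm below the rim (nested, the rim stands 19 mm above the middle one's). Point: on its axis half-way up, 23 mm below the rim; z up out of the rim.

How it is judged (in metres and radians):
At the end, for the whole second after the job is handed in: The middle cover stands upturned inside the widest (axes within 16 mm) down on its floor (its centre less than 25 mm above the widest's), the narrowest upturned inside the middle one (axes within 13 mm, its centre less than 24 mm above the middle's); all three within 0.2 rad of level, at rest (horizontal distance between mid_cover_mid and wide_cover_mid below 0.016 m and z of mid_cover_mid in the frame of wide_cover_mid between 0.008 and 0.025 m and horizontal distance between narrow_cover_mid and mid_cover_mid below 0.013 m and z of narrow_cover_mid in the frame of mid_cover_mid between 0.008 and 0.024 m and angle between each of wide_cover_mid, mid_cover_mid, narrow_cover_mid's own z axis and vertical below 0.2 rad and linear speed of each of wide_cover, mid_cover, narrow_cover below 0.02 m/s); the robot touches nothing.
It fails at once if the widest cover is shoved or carried more than 40 mm from where it stood (distance of wide_cover_mid from where it was at the start of the episode above 0.04 m).
It also fails if it takes over 58 s, if anything falls off the work surface, if the arm or the gripper's body presses on something with over 40 N, if the wrist force passes 120 N, or if a joint passes its speed limit or range.

## Robot

A 6-joint arm with a two-finger parallel gripper is mounted at the origin on the work surface. World frame = base frame: x ahead of the robot, y to its left, z up, the work surface at z = 0. Lengths are in m, angles in degrees, forces in N, time in s.
With the tool pointing down it reaches from about 0.375 to 0.9 m from the base axis. Payload 3.1 kg.
Tool frame: the origin (TCP) lies between the finger pads; the fingertips stand 22 mm ahead of it and the grasp point (between the pads) lies 3 mm ahead of it; y points along the fingers, x is the direction in which the jaws open and shut, and the axes are right-handed (so a half turn about y gives the same grasp; the last joint's range is limited). The gripper opens to 87 mm and grips with 3 to 60 N. Pads are 19 mm wide; open, the fingers measure 117 mm over their backs; the gripper's body (75 mm by 190 mm) begins 51 mm behind the grasp point.
Start: joints at [-87.405, 30.224, 82.088, -0, 67.689, -10.227], TCP at [0.139, -0.609, 0.245] pointing down, gripper open.
Joint ranges: [-176.69, 176.69], [-43.24, 126.21], [12.49, 139.97], [-82, 262], [0, 151.66], [-163.58, 163.58]. Speed limits (degrees/s): [159.86, 159.86, 180, 180, 180, 180].

## Interface

Orientations are given as a 3x3 rotation matrix whose columns are the frame's x, y, z axes.
In Python, from rig import bot, imaging, workorder gives the robot as it stands. The module is installed in compiled form; this text tells all that it offers.
- The arm moves only by the tool drive_tool, never from a script. Its argument "commands" is a list of rows, each an object of numbers: "dx", "dy", "dz": the shift along the tool's x, y, z normalised to -1 to 1, where 1 is 4 cm; "wx", "wy", "wz": the turn, a rotation vector about the tool's x, y, z normalised to -1 to 1, where 1 is pi/2 rad; "grip": the finger opening in mm, from 0 to 87. In form: [{"dx": .., "dy": .., "dz": .., "wx": .., "wy": .., "wz": .., "grip": ..}, ...]. A call has 1 to 8 rows; each row shifts and turns the commanded pose from where the row before left it, along the tool's axes as they then stand; what a row does not reach is not made up. A row lasts 1/8 s, in which the tool goes at most 62.5 mm and 10.7 degrees, less where a joint would pass 70% of its speed; a pose out of reach is approached as far as the arm can. A call with a number of a shift or a turn outside -1 to 1 is refused whole. A call with a gripper value outside its range is refused whole. The fingers move at their own pace and stop on an object; the grip force is fixed at half the most. Time passes only in rows, so rows that do not move let the fingers close. It gives the time, the measured TCP pose, the force and the opening at its end, in the units of the state.
- bot.read_state(): the state, without advancing time (a new reading comes with each control period).
- imaging.capture(name): name is "scene" or "top" or "wrist"; returns (picture, depth): 480x640x3 uint8, red, green, blue; 480x640 float32, m along the optical axis (not along the pixel's ray), 0 where there is no reading.
- imaging.get_calibration(name): a dict with "mtx" (3x3 intrinsics, pixels), "world_to_cam" (4x4, takes a point from world to camera coordinates). Camera axes: x right, y down, z forward; pixel columns grow to the right and rows downward; lengths in m; the calibration is good to about 2 mm. A picture is of the moment at which its call begins: read the wrist's pose just before it. get_calibration takes no time and is no camera call; for the wrist camera it gives the pose at the moment of the call.
- workorder.hand_in(): hands the job in, once; it reports no verdict.
The state is a dict: "time_s": time; "joint_positions": joint angles; "qvel": joint speeds; "tau": joint torques, N m; "position": TCP position; "tcp_rot": TCP orientation; "force": force on the tool from outside, world axes, zero at the start; "moment": the same for the moment, N m; "opening": opening from 0.0 (shut) to 1.0 (fully open).
Only numpy, scipy, OpenCV 4.12 (cv2) and the standard library are available. Lean on these libraries where they do the work, as an engineer would, in place of code of your own. Each camera call takes 0.05 s, during which the arm holds its last target. There are 200 camera calls.

## Working session

There is one attempt and no reset: what is moved stays moved. The work goes in short steps, Python scripts to look and compute and a tool call to move; the robot and the scene stay as the last step left them, time stands still between calls to the robot, and variables do not carry over. Pictures are saved under pics/ and viewed, on a budget of 10 in all, crops included, one or two more only if the job needs it, and the job is handed in when it is done.

Besides the shell and the picture viewer there is one more tool, called after "Emit:" as name(argument=value, ...), one argument or row to a line, values as JSON. drive_tool: Moves the arm, as the interface text tells. Its arguments: {"type":"object","properties":{"commands":{"type":"array"}},"required":["commands"]}

```bash
mkdir -p pics
cat > h.py <<'E'
import numpy as np, cv2
from rig import bot, imaging, workorder
def cap(n,save=None):
    c=imaging.get_calibration(n); im,d=imaging.capture(n)
    if save: cv2.imwrite('pics/'+save,im[:,:,::-1])
    return im,d,np.array(c['mtx']),np.array(c['world_to_cam'])
def world(d,K,T):
    v,u=np.mgrid[0:480,0:640]; P=np.stack([(u-K[0,2])/K[0,0]*d,(v-K[1,2])/K[1,1]*d,d,np.ones_like(d)],-1)
    return (P@np.linalg.inv(T).T)[...,:3]
E
python3 - <<'E'
from h import *
for n in ['top','scene']:
    im,d,K,T=cap(n,n+'1.png'); np.savez(n+'1.npz',im=im,d=d,K=K,T=T); print(n,np.linalg.inv(T)[:3,3],K[0,0],(d>0).mean())
s=bot.read_state(); print(s['time_s'],s['position'],s['tcp_rot'],s['force'],s['opening'])
E
```

```text
top [ 0.34183258 -0.01109888  0.97567595] 619.7870365530958 0.99609375
scene [1.10854326 0.41993957 0.56971176] 468.2596287728884 0.9923958333333334
0.1 [ 0.13872177 -0.60875981  0.24366216] [[ 2.21973228e-01 -9.87498892e-05  9.75052756e-01]
 [-9.75050740e-01  2.01316798e-03  2.21972973e-01]
 [-1.98486479e-03 -9.99997969e-01  3.50583243e-04]] [ 0.60424431  0.48877576 -0.43781069] 0.9998447220826508
```

View pics/top1.png

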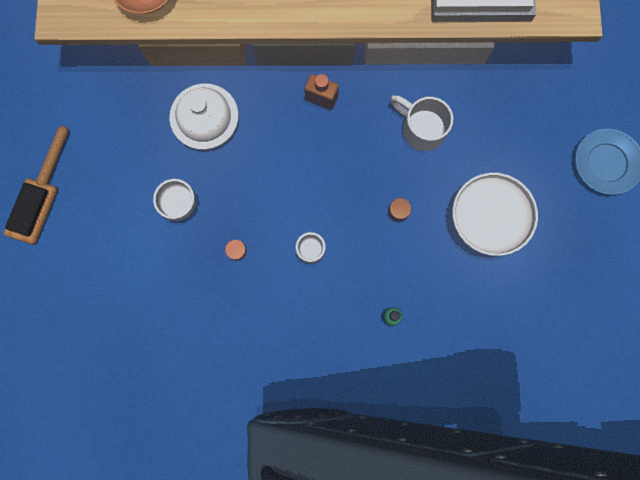

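View pics/scene1.png

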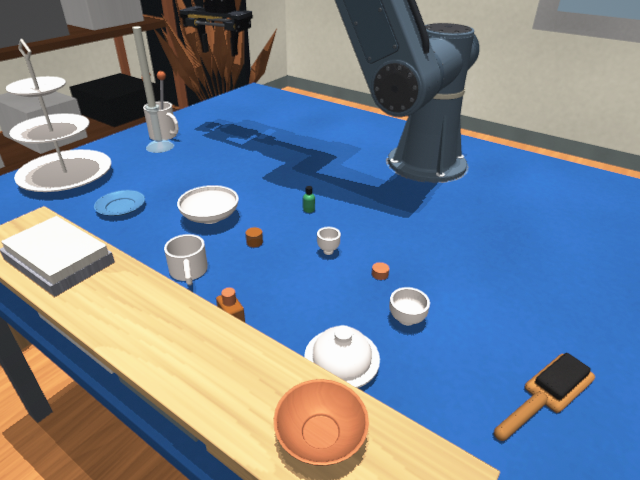

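The top view shows the wide cover at about (495,214), the middle at (175,200) and the narrow at (310,248). The cup with a handle at (428,122) is a decoy. In the scene view the covers are at (208,205), (409,305) and (329,240). Next I triangulate the rims.

```bash
cat > tri.py <<'E'
from h import *
V={n:np.load(n+'1.npz') for n in ['top','scene']}
seeds={'wide':((495,214),(208,203)),'mid':((175,200),(409,303)),'nar':((310,248),(328,238))}
W={n:world(v['d'],v['K'],v['T']) for n,v in V.items()}
def blob(n,s):
    hsv=cv2.cvtColor(V[n]['im'],cv2.COLOR_RGB2HSV); m=((hsv[...,1]<90)&(hsv[...,2]>70)).astype(np.uint8)
    nn,L=cv2.connectedComponents(m); l=L[s[1]-6:s[1]+7,s[0]-6:s[0]+7]; l=np.bincount(l[l>0]).argmax(); return L==l
for k,(a,b) in seeds.items():
    out={}
    for n,s in (('top',a),('scene',b)):
        m=blob(n,s); w=W[n]; z=w[...,2]; zt=np.percentile(z[m],97)
        r=m&(z>zt-.004)&(z<zt+.006)
        (c,rad)=cv2.minEnclosingCircle(w[r][:,:2].astype(np.float32))
        print(k,n,'blob',m.sum(),'ztop %.4f'%zt,'depth circle',np.round(c,4),'R %.4f'%rad)
        c3=np.array([*c,zt,1]); T=V[n]['T'];K=V[n]['K']
        if n=='top':
            cn,_=cv2.findContours(m.astype(np.uint8),0,1); p=cv2.fitEllipse(max(cn,key=len)); print('  ellipse',np.round(p[0],1),np.round(p[1],1))
        q=K@(T@c3)[:3]; out[n]=q[:2]/q[2]
    P=[V[n]['K']@V[n]['T'][:3] for n in out]
    X=cv2.triangulatePoints(P[0],P[1],out['top'].reshape(2,1),out['scene'].reshape(2,1)); X=(X[:3]/X[3]).ravel()
    print('  pix',{n:np.round(o,1) for n,o in out.items()},'TRI',np.round(X,4), 'reach %.3f'%np.hypot(*X[:2]))
w=W['top']; print('table z',np.median(w[280:300,100:350,2]),'shelf',w[20,300], 'cup',w[85:155,390:455,2].max(),'knobdome',w[105,200],'bottle',w[82,321],'disc',w[209,400],w[250,235],w[316,394])
E
python3 tri.py
```

```text
wide top blob 5689 ztop 0.0485 depth circle [ 0.5357 -0.2734] R 0.0654
  ellipse [494.5 213.8] [82.2 86.3]
wide scene blob 1848 ztop 0.0453 depth circle [ 0.5346 -0.2717] R 0.0674
  pix {'top': array([495.2, 213.4]), 'scene': array([207.9, 199.6])} TRI [ 0.5355 -0.2733  0.0458] reach 0.601
mid top blob 1437 ztop 0.0470 depth circle [0.5601 0.2198] R 0.0322
  ellipse [174.2 199.3] [41.1 42.7]
mid scene blob 1233 ztop 0.0439 depth circle [0.5612 0.22  ] R 0.0330
  pix {'top': array([172.9, 198.3]), 'scene': array([408.8, 299.7])} TRI [0.561  0.2204 0.0439] reach 0.603
nar top blob 760 ztop 0.0491 depth circle [0.4849 0.008 ] R 0.0229
  ellipse [310.2 247.1] [29.9 30.5]
nar scene blob 522 ztop 0.0458 depth circle [0.4857 0.0094] R 0.0236
  pix {'top': array([310.1, 246.3]), 'scene': array([328.1, 233.2])} TRI [0.4853 0.0084 0.0452] reach 0.485
table z 0.0011234817796903496 shelf [0.82409355 0.02326726 0.10464638] cup 0.9756759471155115 knobdome [0.70211856 0.17808366 0.07085861] bottle [ 0.73800629 -0.00854258  0.07295001] disc [ 0.54652161 -0.1313388   0.0305881 ] [0.48375864 0.12598659 0.01914179] [ 0.37996689 -0.11502996  0.06283447]
```

Depth circles and triangulation agree to about 2 mm, and the radii (65, 32 and 23 mm) and rim heights (46, 44 and 45 mm) match the text. I'm keeping the tool orientation, which is clear of neighbours, and going over the middle cover.

Emit:
drive_tool(
  commands=[
    {"dx":-1,"dz":0.833,"grip":87},
    {"dx":-1,"dz":0.833,"grip":87},
    {"dx":-1,"dz":0.833,"grip":87},
    {"dx":-1,"dz":0.833,"grip":87},
    {"dx":-1,"dz":0.833,"grip":87},
    {"dx":-1,"dz":0.833,"grip":87},
    {"dx":-1,"dz":0.833,"grip":87},
    {"dx":-1,"dz":0.833,"grip":87},
  ],
)

```text
schema error: expected keys dx, dy, dz, wx, wy, wz, grip
```

Emit:
drive_tool(
  commands=[
    {"dx":-1,"dz":0.833,"grip":87},
    {"dx":-1,"dz":0.833,"grip":87},
    {"dx":-1,"dz":0.833,"grip":87},
    {"dx":-1,"dz":0.833,"grip":87},
    {"dx":-1,"dz":0.833,"grip":87},
    {"dx":-1,"dz":0.833,"grip":87},
    {"dx":-1,"dz":0.833,"grip":87},
    {"dx":-0.5,"dz":0.4,"grip":87},
  ],
)

```text
schema error: expected keys dx, dy, dz, wx, wy, wz, grip
```

Emit:
drive_tool(
  commands=[
    {"dx":-1,"dy":0,"dz":0.833,"wx":0,"wy":0,"wz":0,"grip":87},
    {"dx":-1,"dy":0,"dz":0.833,"wx":0,"wy":0,"wz":0,"grip":87},
    {"dx":-1,"dy":0,"dz":0.833,"wx":0,"wy":0,"wz":0,"grip":87},
    {"dx":-1,"dy":0,"dz":0.833,"wx":0,"wy":0,"wz":0,"grip":87},
    {"dx":-1,"dy":0,"dz":0.833,"wx":0,"wy":0,"wz":0,"grip":87},
    {"dx":-1,"dy":0,"dz":0.833,"wx":0,"wy":0,"wz":0,"grip":87},
    {"dx":-1,"dy":0,"dz":0.833,"wx":0,"wy":0,"wz":0,"grip":87},
    {"dx":-1,"dy":0,"dz":0.833,"wx":0,"wy":0,"wz":0,"grip":87},
  ],
)

```text
time_s: 1.1
position: [0.3281, -0.2366, 0.2445]
tcp_rot: [[0.221, 0.0, 0.975], [-0.975, 0.0, 0.221], [-0.0, -1.0, 0.0]]
force: [0.3, -0.9, -0.5]
opening: 0.999
```

Emit:
drive_tool(
  commands=[
    {"dx":-1,"dy":0,"dz":0.833,"wx":0,"wy":0,"wz":0,"grip":87},
    {"dx":-1,"dy":0,"dz":0.833,"wx":0,"wy":0,"wz":0,"grip":87},
    {"dx":-1,"dy":0,"dz":0.833,"wx":0,"wy":0,"wz":0,"grip":87},
    {"dx":-1,"dy":0,"dz":0.833,"wx":0,"wy":0,"wz":0,"grip":87},
    {"dx":-1,"dy":0,"dz":0.833,"wx":0,"wy":0,"wz":0,"grip":87},
    {"dx":-1,"dy":0,"dz":0.833,"wx":0,"wy":0,"wz":0,"grip":87},
    {"dx":-1,"dy":0,"dz":0.833,"wx":0,"wy":0,"wz":0,"grip":87},
    {"dx":-1,"dy":0,"dz":0.833,"wx":0,"wy":0,"wz":0,"grip":87},
  ],
)

```text
time_s: 2.1
position: [0.5169, 0.1347, 0.2443]
tcp_rot: [[0.222, -0.001, 0.975], [-0.975, -0.0, 0.222], [0.0, -1.0, -0.001]]
force: [1.4, -0.5, -0.2]
opening: 1.0
```

Emit:
drive_tool(
  commands=[
    {"dx":-1,"dy":0.5,"dz":0.8,"wx":0,"wy":0,"wz":0,"grip":87},
    {"dx":-0.8,"dy":0.5,"dz":0.7,"wx":0,"wy":0,"wz":0,"grip":87},
    {"dx":0,"dy":1,"dz":0,"wx":0,"wy":0,"wz":0,"grip":87},
    {"dx":0,"dy":0,"dz":0,"wx":0,"wy":0,"wz":0,"grip":87},
  ],
)

```text
time_s: 2.6
position: [0.556, 0.2164, 0.1611]
tcp_rot: [[0.223, -0.009, 0.975], [-0.975, -0.002, 0.223], [-0.0, -1.0, -0.009]]
force: [0.0, -0.1, -0.5]
opening: 0.998
```

Run:
```python
from h import *
s=bot.read_state(); print(s['position'],s['joint_positions'])
im,d,K,T=cap('wrist','w1.png'); np.savez('w1.npz',im=im,d=d,K=K,T=T); print(np.linalg.inv(T))
```

```text
[0.55604791 0.21642497 0.16111756] [ 1.05488242e+01  3.42165693e+01  9.02758873e+01 -7.38952714e-03
  5.60328000e+01  8.76739254e+01]
[[ 2.23089469e-01 -9.35170186e-01 -2.75114180e-01  6.29785847e-01]
 [-9.74797973e-01 -2.14022300e-01 -6.29552750e-02  2.33606689e-01]
 [-6.67321030e-06  2.82225404e-01 -9.59348123e-01  3.01358935e-01]
 [ 0.00000000e+00  0.00000000e+00  0.00000000e+00  1.00000000e+00]]
```

View pics/w1.png

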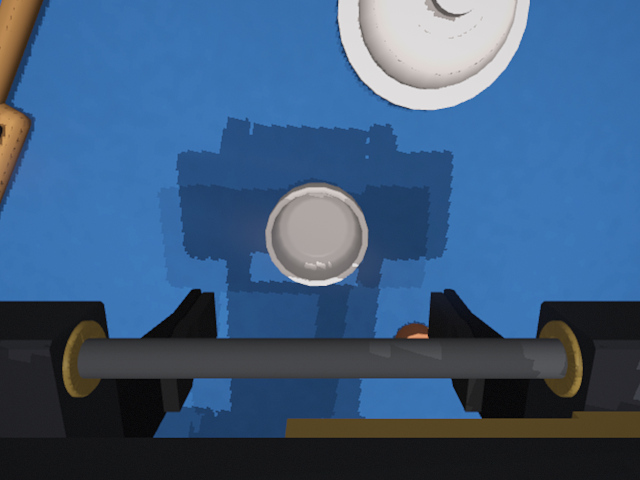

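The wrist view shows the middle cover at (317,235) between the fingers, with a clear approach. I'll measure it closely, casting the rim's ellipse onto its height.

```bash
cat > wm.py <<'E'
from h import *
import sys
def rim(f,seed,zr):
    v=np.load(f); im,d,K,T=[v[k] for k in ('im','d','K','T')]
    hsv=cv2.cvtColor(im,cv2.COLOR_RGB2HSV); m=((hsv[...,1]<90)&(hsv[...,2]>90)).astype(np.uint8)
    _,L=cv2.connectedComponents(m); m=L==L[seed[1],seed[0]]
    w=world(d,K,T); z=w[...,2]; zt=np.percentile(z[m],95); r=m&(abs(z-zt)<.004)
    c,R=cv2.minEnclosingCircle(w[r][:,:2].astype(np.float32))
    cn,_=cv2.findContours(m.astype(np.uint8),0,1); e=cv2.fitEllipse(cv2.convexHull(max(cn,key=len)))
    C=np.linalg.inv(T); ray=C[:3,:3]@np.linalg.inv(K)@[*e[0],1]; p=C[:3,3]+ray*(zr-C[2,3])/ray[2]
    print('depth',np.round(c,4),'R %.4f z %.4f'%(R,zt),'ellipse',np.round(e[0],1),np.round(e[1],1),'ray',np.round(p,4)); return c
def go(xyz):
    s=bot.read_state(); D=np.array(xyz)-s['position']; print('t',s['time_s'],'tool move in units',np.round(np.array(s['tcp_rot']).T@D/.04,3))
E
python3 -c "
from wm import *
c=rim('w1.npz',(317,235),.044); go([*c,.054])"
```

```text
depth [0.5605 0.221 ] R 0.0320 z 0.0452 ellipse [316.5 234.3] [103.3 103.8] ray [0.5626 0.2217 0.044 ]
t 2.65 tool move in units [-0.1    2.728  0.108]
```

Emit:
drive_tool(
  commands=[
    {"dx":-0.1,"dy":0.5,"dz":0.11,"wx":0,"wy":0,"wz":0,"grip":87},
    {"dx":0,"dy":0.7,"dz":0,"wx":0,"wy":0,"wz":0,"grip":87},
    {"dx":0,"dy":0.7,"dz":0,"wx":0,"wy":0,"wz":0,"grip":87},
    {"dx":0,"dy":0.5,"dz":0,"wx":0,"wy":0,"wz":0,"grip":87},
    {"dx":0,"dy":0.3,"dz":0,"wx":0,"wy":0,"wz":0,"grip":87},
    {"dx":0,"dy":0,"dz":0,"wx":0,"wy":0,"wz":0,"grip":87},
  ],
)

```text
time_s: 3.4
position: [0.5624, 0.2212, 0.0562]
tcp_rot: [[0.221, -0.001, 0.975], [-0.975, -0.0, 0.221], [-0.0, -1.0, -0.001]]
force: [0.2, -0.3, 0.4]
opening: 1.0
```

Emit:
drive_tool(
  commands=[
    {"dx":0,"dy":0.08,"dz":-0.02,"wx":0,"wy":0,"wz":0,"grip":87},
    {"dx":0,"dy":0,"dz":0,"wx":0,"wy":0,"wz":0,"grip":75},
    {"dx":0,"dy":0,"dz":0,"wx":0,"wy":0,"wz":0,"grip":66},
    {"dx":0,"dy":0,"dz":0,"wx":0,"wy":0,"wz":0,"grip":56},
    {"dx":0,"dy":0,"dz":0,"wx":0,"wy":0,"wz":0,"grip":50},
    {"dx":0,"dy":0,"dz":0,"wx":0,"wy":0,"wz":0,"grip":50},
    {"dx":0,"dy":0,"dz":0,"wx":0,"wy":0,"wz":0,"grip":50},
    {"dx":0,"dy":0,"dz":0,"wx":0,"wy":0,"wz":0,"grip":50},
  ],
)

```text
time_s: 4.4
position: [0.5619, 0.2213, 0.0537]
tcp_rot: [[0.222, 0.001, 0.975], [-0.975, 0.0, 0.222], [-0.0, -1.0, 0.001]]
force: [-1.8, 0.2, 4.1]
opening: 0.722
```

The opening of 63 mm shows the cover is held. Lift.

Emit:
drive_tool(
  commands=[
    {"dx":0,"dy":-0.2,"dz":0,"wx":0,"wy":0,"wz":0,"grip":50},
    {"dx":0,"dy":-0.5,"dz":0,"wx":0,"wy":0,"wz":0,"grip":50},
    {"dx":0,"dy":-0.7,"dz":0,"wx":0,"wy":0,"wz":0,"grip":50},
    {"dx":0,"dy":-0.7,"dz":0,"wx":0,"wy":0,"wz":0,"grip":50},
    {"dx":0,"dy":-0.5,"dz":0,"wx":0,"wy":0,"wz":0,"grip":50},
    {"dx":0,"dy":-0.2,"dz":0,"wx":0,"wy":0,"wz":0,"grip":50},
    {"dx":0,"dy":0,"dz":0,"wx":0,"wy":0,"wz":0,"grip":50},
  ],
)

```text
time_s: 5.28
position: [0.5615, 0.2211, 0.1654]
tcp_rot: [[0.222, 0.0, 0.975], [-0.975, -0.0, 0.222], [0.0, -1.0, 0.0]]
force: [0.6, 0.1, -1.6]
opening: 0.726
```

Run:
```python
from wm import *
s=bot.read_state(); print(s['position'],s['opening'],s['force'])
im,d,K,T=cap('wrist','w2.png'); np.savez('w2.npz',im=im,d=d,K=K,T=T)
go([.5355,-.2732,s['position'][2]])
```

```text
[0.56153512 0.22113934 0.1653536 ] 0.726055392832716 [ 0.57299534  0.11125033 -1.59145103]
t 5.325 tool move in units [ 1.1906e+01 -1.1000e-02 -3.3670e+00]
```

View pics/w2.png

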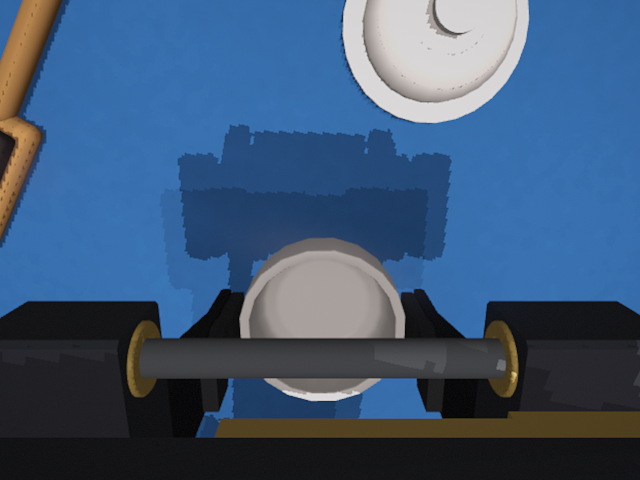

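The middle cover hangs level and central between the pads at (322,320). Carry it over the wide one.

Emit:
drive_tool(
  commands=[
    {"dx":0.3,"dy":0,"dz":-0.085,"wx":0,"wy":0,"wz":0,"grip":50},
    {"dx":0.65,"dy":0,"dz":-0.185,"wx":0,"wy":0,"wz":0,"grip":50},
    {"dx":0.85,"dy":0,"dz":-0.24,"wx":0,"wy":0,"wz":0,"grip":50},
    {"dx":0.85,"dy":0,"dz":-0.24,"wx":0,"wy":0,"wz":0,"grip":50},
    {"dx":0.85,"dy":0,"dz":-0.24,"wx":0,"wy":0,"wz":0,"grip":50},
    {"dx":0.85,"dy":0,"dz":-0.24,"wx":0,"wy":0,"wz":0,"grip":50},
    {"dx":0.85,"dy":0,"dz":-0.24,"wx":0,"wy":0,"wz":0,"grip":50},
    {"dx":0.85,"dy":0,"dz":-0.24,"wx":0,"wy":0,"wz":0,"grip":50},
  ],
)

```text
time_s: 6.32
position: [0.5477, -0.0317, 0.1645]
tcp_rot: [[0.221, -0.002, 0.975], [-0.975, 0.0, 0.221], [-0.001, -1.0, -0.002]]
force: [0.8, 0.2, -1.1]
opening: 0.727
```

Emit:
drive_tool(
  commands=[
    {"dx":0.85,"dy":0,"dz":-0.24,"wx":0,"wy":0,"wz":0,"grip":50},
    {"dx":0.85,"dy":0,"dz":-0.24,"wx":0,"wy":0,"wz":0,"grip":50},
    {"dx":0.85,"dy":0,"dz":-0.24,"wx":0,"wy":0,"wz":0,"grip":50},
    {"dx":0.85,"dy":0,"dz":-0.24,"wx":0,"wy":0,"wz":0,"grip":50},
    {"dx":0.85,"dy":0,"dz":-0.24,"wx":0,"wy":0,"wz":0,"grip":50},
    {"dx":0.85,"dy":0,"dz":-0.24,"wx":0,"wy":0,"wz":0,"grip":50},
    {"dx":0.5,"dy":0,"dz":-0.14,"wx":0,"wy":0,"wz":0,"grip":50},
    {"dx":0.25,"dy":0,"dz":-0.07,"wx":0,"wy":0,"wz":0,"grip":50},
  ],
)

```text
time_s: 7.32
position: [0.5356, -0.2737, 0.1647]
tcp_rot: [[0.221, -0.001, 0.975], [-0.975, 0.001, 0.221], [-0.001, -1.0, -0.001]]
force: [0.6, 0.4, -2.2]
opening: 0.725
```

Emit:
drive_tool(
  commands=[
    {"dx":0,"dy":0,"dz":0,"wx":0,"wy":0,"wz":0,"grip":50},
    {"dx":0,"dy":0,"dz":0,"wx":0,"wy":0,"wz":0,"grip":50},
  ],
)

```text
time_s: 7.58
position: [0.5361, -0.2714, 0.1652]
tcp_rot: [[0.223, -0.001, 0.975], [-0.975, 0.001, 0.223], [-0.001, -1.0, -0.001]]
force: [0.4, -0.7, -2.4]
opening: 0.726
```

Run:
```python
from wm import *
s=bot.read_state(); print(s['position'],s['opening'])
im,d,K,T=cap('wrist','w3.png'); np.savez('w3.npz',im=im,d=d,K=K,T=T)
go([.5355,-.2730,.073])
```

```text
[ 0.53606404 -0.27141649  0.16518848] 0.7263162755449414
t 7.625 tool move in units [ 0.038  2.306 -0.025]
```

View pics/w3.png

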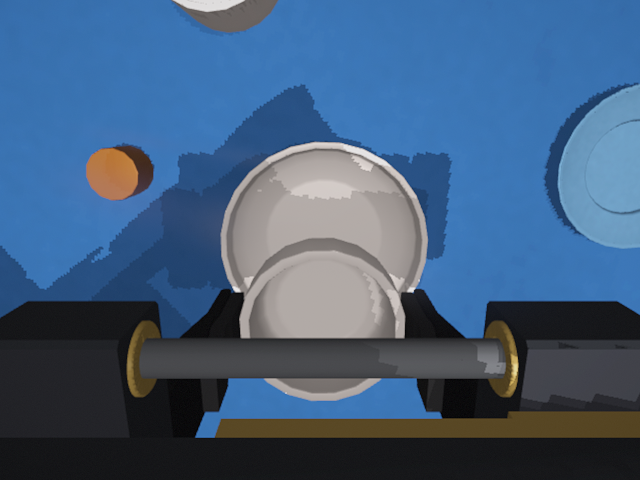

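The wide cover (centre u about 324) is in line with the held one (u about 322). Lower; contact is expected at a TCP height of about 0.072.

Emit:
drive_tool(
  commands=[
    {"dx":0.04,"dy":0.3,"dz":-0.02,"wx":0,"wy":0,"wz":0,"grip":50},
    {"dx":0,"dy":0.5,"dz":0,"wx":0,"wy":0,"wz":0,"grip":50},
    {"dx":0,"dy":0.5,"dz":0,"wx":0,"wy":0,"wz":0,"grip":50},
    {"dx":0,"dy":0.4,"dz":0,"wx":0,"wy":0,"wz":0,"grip":50},
    {"dx":0,"dy":0.3,"dz":0,"wx":0,"wy":0,"wz":0,"grip":50},
    {"dx":0,"dy":0.2,"dz":0,"wx":0,"wy":0,"wz":0,"grip":50},
    {"dx":0,"dy":0,"dz":0,"wx":0,"wy":0,"wz":0,"grip":50},
    {"dx":0,"dy":0,"dz":0,"wx":0,"wy":0,"wz":0,"grip":50},
  ],
)

```text
time_s: 8.62
position: [0.5362, -0.2748, 0.0778]
tcp_rot: [[0.222, 0.001, 0.975], [-0.975, -0.001, 0.222], [0.001, -1.0, 0.001]]
force: [-0.1, 0.0, -1.8]
opening: 0.727
```

Emit:
drive_tool(
  commands=[
    {"dx":-0.04,"dy":0.06,"dz":0,"wx":0,"wy":0,"wz":0,"grip":50},
    {"dx":0,"dy":0.05,"dz":0,"wx":0,"wy":0,"wz":0,"grip":50},
    {"dx":0,"dy":0.03,"dz":0,"wx":0,"wy":0,"wz":0,"grip":50},
    {"dx":0,"dy":0,"dz":0,"wx":0,"wy":0,"wz":0,"grip":50},
    {"dx":0,"dy":0,"dz":0,"wx":0,"wy":0,"wz":0,"grip":50},
  ],
)

```text
time_s: 9.25
position: [0.5355, -0.273, 0.0717]
tcp_rot: [[0.222, 0.0, 0.975], [-0.975, 0.0, 0.222], [-0.0, -1.0, 0.0]]
force: [-0.2, -0.9, -2.2]
opening: 0.727
```

Emit:
drive_tool(
  commands=[
    {"dx":0,"dy":0.025,"dz":0,"wx":0,"wy":0,"wz":0,"grip":50},
    {"dx":0,"dy":0,"dz":0,"wx":0,"wy":0,"wz":0,"grip":50},
    {"dx":0,"dy":0,"dz":0,"wx":0,"wy":0,"wz":0,"grip":50},
  ],
)

```text
time_s: 9.62
position: [0.5355, -0.273, 0.0717]
tcp_rot: [[0.222, 0.0, 0.975], [-0.975, -0.0, 0.222], [0.0, -1.0, 0.0]]
force: [-2.1, 1.4, 5.4]
opening: 0.721
```

Contact (+5 N up). Release and rise.

Emit:
drive_tool(
  commands=[
    {"dx":0,"dy":0,"dz":0,"wx":0,"wy":0,"wz":0,"grip":68},
    {"dx":0,"dy":0,"dz":0,"wx":0,"wy":0,"wz":0,"grip":74},
    {"dx":0,"dy":0,"dz":0,"wx":0,"wy":0,"wz":0,"grip":80},
    {"dx":0,"dy":0,"dz":0,"wx":0,"wy":0,"wz":0,"grip":80},
    {"dx":0,"dy":-0.3,"dz":0,"wx":0,"wy":0,"wz":0,"grip":80},
    {"dx":0,"dy":-0.7,"dz":0,"wx":0,"wy":0,"wz":0,"grip":80},
    {"dx":0,"dy":-0.8,"dz":0,"wx":0,"wy":0,"wz":0,"grip":80},
    {"dx":0,"dy":-0.6,"dz":0,"wx":0,"wy":0,"wz":0,"grip":80},
  ],
)

```text
time_s: 10.62
position: [0.5359, -0.2733, 0.169]
tcp_rot: [[0.222, 0.002, 0.975], [-0.975, -0.001, 0.222], [0.002, -1.0, 0.001]]
force: [0.4, -0.2, -0.0]
opening: 0.918
```

Run:
```python
from wm import *
s=bot.read_state(); print(s['position'],s['opening'],s['force'])
im,d,K,T=cap('wrist','w4.png'); np.savez('w4.npz',im=im,d=d,K=K,T=T)
go([.4853,.0084,.165])
```

```text
[ 0.53594716 -0.27326852  0.16898648] 0.9176768974298598 [ 0.40536719 -0.17946855 -0.02497753]
t 10.675 tool move in units [-7.181  0.133  0.297]
```

View pics/w4.png

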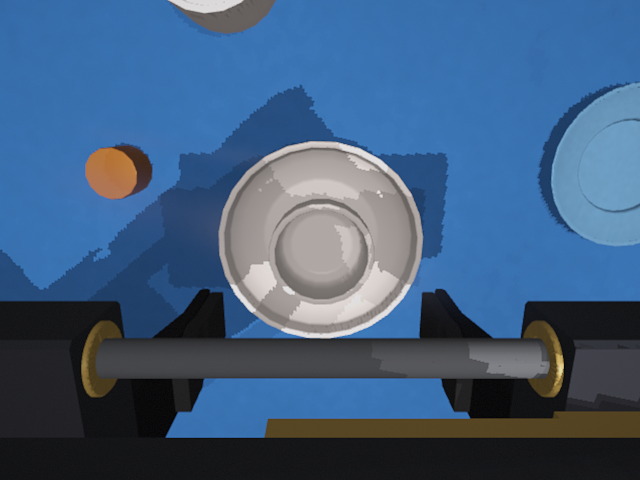

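The middle cover sits level inside the wide one (rims at (322,250) and (321,240)). Measure its rim while I'm here, then go to the narrow cover.

Run:
```python
from wm import *
v=np.load('w4.npz'); w=world(v['d'],v['K'],v['T'])[140:330,215:425]; z=w[...,2]
for a,b in ((.057,.067),(.042,.050)):
    p=w[(z>a)&(z<b)]; 
    if a<.05: p=p[np.hypot(*(p[:,:2]-c).T)>.055]
    c,R=cv2.minEnclosingCircle(p[:,:2].astype(np.float32)); print(np.round(c,4),R,np.median(p[:,2]),len(p))
```

```text
[ 0.5342 -0.2734] 0.03215467929840088 0.06247427146147064 2397
[ 0.5354 -0.2725] 0.06499546021223068 0.046339850695434115 4512
```

Emit:
drive_tool(
  commands=[
    {"dx":-0.5,"dy":0,"dz":0.03,"wx":0,"wy":0,"wz":0,"grip":80},
    {"dx":-1,"dy":0,"dz":0.04,"wx":0,"wy":0,"wz":0,"grip":75},
    {"dx":-1,"dy":0,"dz":0.04,"wx":0,"wy":0,"wz":0,"grip":75},
    {"dx":-1,"dy":0,"dz":0.04,"wx":0,"wy":0,"wz":0,"grip":75},
    {"dx":-1,"dy":0,"dz":0.04,"wx":0,"wy":0,"wz":0,"grip":75},
    {"dx":-1,"dy":0,"dz":0.04,"wx":0,"wy":0,"wz":0,"grip":75},
    {"dx":-1,"dy":0,"dz":0.04,"wx":0,"wy":0,"wz":0,"grip":75},
    {"dx":-0.5,"dy":0,"dz":0.03,"wx":0,"wy":0,"wz":0,"grip":75},
  ],
)

```text
time_s: 11.68
position: [0.4817, 0.006, 0.1654]
tcp_rot: [[0.224, -0.005, 0.975], [-0.975, 0.002, 0.224], [-0.003, -1.0, -0.005]]
force: [0.4, -1.1, -0.5]
opening: 0.864
```

Emit:
drive_tool(
  commands=[
    {"dx":-0.2,"dy":0,"dz":0,"wx":0,"wy":0,"wz":0,"grip":75},
    {"dx":0,"dy":0,"dz":0,"wx":0,"wy":0,"wz":0,"grip":75},
    {"dx":0,"dy":0,"dz":0,"wx":0,"wy":0,"wz":0,"grip":75},
  ],
)

```text
time_s: 12.05
position: [0.4834, 0.01, 0.1665]
tcp_rot: [[0.221, -0.0, 0.975], [-0.975, -0.0, 0.221], [0.0, -1.0, -0.0]]
force: [-0.1, -0.6, -0.4]
opening: 0.865
```

Run:
```python
from wm import *
s=bot.read_state(); print(s['position'],s['opening'])
im,d,K,T=cap('wrist','w5.png'); np.savez('w5.npz',im=im,d=d,K=K,T=T)
q=K@(T@[.4853,.0084,.03,1])[:3]; q=(q[:2]/q[2]).astype(int); print(q)
c=rim('w5.npz',tuple(q),.046); go([*c,.055])
```

```text
[0.48339988 0.00999478 0.16653645] 0.8646363966807972
[325 237]
depth [0.4846 0.0091] R 0.0230 z 0.0473 ellipse [323.9 241.4] [73.  76.2] ray [0.4867 0.0098 0.046 ]
t 12.1 tool move in units [0.024 2.79  0.022]
```

The middle cover's rim is at z 0.0625 (62 expected), 1.5 mm off centre. Next, grasp the narrow cover.

Emit:
drive_tool(
  commands=[
    {"dx":0.02,"dy":0.5,"dz":0.04,"wx":0,"wy":0,"wz":0,"grip":75},
    {"dx":0,"dy":0.7,"dz":0,"wx":0,"wy":0,"wz":0,"grip":75},
    {"dx":0,"dy":0.7,"dz":0,"wx":0,"wy":0,"wz":0,"grip":75},
    {"dx":0,"dy":0.5,"dz":0,"wx":0,"wy":0,"wz":0,"grip":75},
    {"dx":0,"dy":0.3,"dz":0,"wx":0,"wy":0,"wz":0,"grip":75},
    {"dx":0,"dy":0.08,"dz":0,"wx":0,"wy":0,"wz":0,"grip":75},
    {"dx":0,"dy":0,"dz":0,"wx":0,"wy":0,"wz":0,"grip":75},
  ],
)

```text
time_s: 12.98
position: [0.4854, 0.0099, 0.0558]
tcp_rot: [[0.222, 0.001, 0.975], [-0.975, -0.0, 0.222], [0.0, -1.0, 0.001]]
force: [-0.2, -1.0, 0.0]
opening: 0.858
```

Emit:
drive_tool(
  commands=[
    {"dx":0,"dy":0,"dz":0,"wx":0,"wy":0,"wz":0,"grip":65},
    {"dx":0,"dy":0,"dz":0,"wx":0,"wy":0,"wz":0,"grip":55},
    {"dx":0,"dy":0,"dz":0,"wx":0,"wy":0,"wz":0,"grip":48},
    {"dx":0,"dy":0,"dz":0,"wx":0,"wy":0,"wz":0,"grip":42},
    {"dx":0,"dy":0,"dz":0,"wx":0,"wy":0,"wz":0,"grip":34},
    {"dx":0,"dy":0,"dz":0,"wx":0,"wy":0,"wz":0,"grip":32},
    {"dx":0,"dy":0,"dz":0,"wx":0,"wy":0,"wz":0,"grip":32},
    {"dx":0,"dy":0,"dz":0,"wx":0,"wy":0,"wz":0,"grip":32},
  ],
)

```text
time_s: 13.98
position: [0.4853, 0.01, 0.0557]
tcp_rot: [[0.222, 0.001, 0.975], [-0.975, -0.0, 0.222], [0.0, -1.0, 0.001]]
force: [1.0, -0.3, 4.8]
opening: 0.523
```

Emit:
drive_tool(
  commands=[
    {"dx":0,"dy":-0.2,"dz":0,"wx":0,"wy":0,"wz":0,"grip":32},
    {"dx":0,"dy":-0.5,"dz":0,"wx":0,"wy":0,"wz":0,"grip":32},
    {"dx":0,"dy":-0.7,"dz":0,"wx":0,"wy":0,"wz":0,"grip":32},
    {"dx":0,"dy":-0.7,"dz":0,"wx":0,"wy":0,"wz":0,"grip":32},
    {"dx":0,"dy":-0.5,"dz":0,"wx":0,"wy":0,"wz":0,"grip":32},
    {"dx":0,"dy":-0.2,"dz":0,"wx":0,"wy":0,"wz":0,"grip":32},
    {"dx":0,"dy":0,"dz":0,"wx":0,"wy":0,"wz":0,"grip":32},
  ],
)

```text
time_s: 14.85
position: [0.4849, 0.0103, 0.1677]
tcp_rot: [[0.222, 0.0, 0.975], [-0.975, 0.0, 0.222], [-0.0, -1.0, 0.0]]
force: [-0.7, -0.3, -0.8]
opening: 0.519
```

Emit:
drive_tool(
  commands=[
    {"dx":0.3,"dy":0,"dz":-0.02,"wx":0,"wy":0,"wz":0,"grip":32},
    {"dx":0.65,"dy":0,"dz":-0.03,"wx":0,"wy":0,"wz":0,"grip":32},
    {"dx":0.85,"dy":0,"dz":-0.04,"wx":0,"wy":0,"wz":0,"grip":32},
    {"dx":0.85,"dy":0,"dz":-0.04,"wx":0,"wy":0,"wz":0,"grip":32},
    {"dx":0.85,"dy":0,"dz":-0.04,"wx":0,"wy":0,"wz":0,"grip":32},
    {"dx":0.85,"dy":0,"dz":-0.04,"wx":0,"wy":0,"wz":0,"grip":32},
    {"dx":0.85,"dy":0,"dz":-0.05,"wx":0,"wy":0,"wz":0,"grip":32},
    {"dx":0.85,"dy":0,"dz":-0.05,"wx":0,"wy":0,"wz":0,"grip":32},
  ],
)

```text
time_s: 15.85
position: [0.526, -0.2303, 0.1662]
tcp_rot: [[0.221, -0.002, 0.975], [-0.975, 0.001, 0.221], [-0.002, -1.0, -0.002]]
force: [-0.9, -0.4, -1.0]
opening: 0.52
```

Emit:
drive_tool(
  commands=[
    {"dx":0.7,"dy":0,"dz":-0.03,"wx":0,"wy":0,"wz":0,"grip":32},
    {"dx":0.43,"dy":0,"dz":-0.02,"wx":0,"wy":0,"wz":0,"grip":32},
    {"dx":0,"dy":0,"dz":0,"wx":0,"wy":0,"wz":0,"grip":32},
    {"dx":0,"dy":0,"dz":0,"wx":0,"wy":0,"wz":0,"grip":32},
    {"dx":0,"dy":0,"dz":0,"wx":0,"wy":0,"wz":0,"grip":32},
  ],
)

```text
time_s: 16.48
position: [0.5344, -0.2718, 0.1675]
tcp_rot: [[0.223, -0.001, 0.975], [-0.975, 0.001, 0.223], [-0.001, -1.0, -0.001]]
force: [-0.5, -0.0, -0.6]
opening: 0.518
```

Run:
```python
from wm import *
s=bot.read_state(); print(s['position'],s['opening'],s['force'])
im,d,K,T=cap('wrist','w6.png'); np.savez('w6.npz',im=im,d=d,K=K,T=T)
go([.535,-.2732,.0905])
```

```text
[ 0.5343597  -0.27178798  0.16745399] 0.5183816402887655 [-0.50975889 -0.01478325 -0.62696692]
t 16.525 tool move in units [0.035 1.927 0.005]
```

View pics/w6.png

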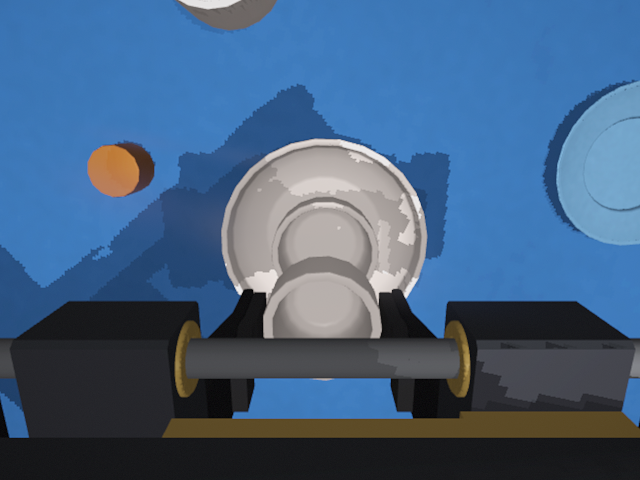

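The held narrow cover is at u about 322 and the middle one at u about 325, so a small +x correction lines them up. Lower.

Emit:
drive_tool(
  commands=[
    {"dx":0.03,"dy":0.3,"dz":0,"wx":0,"wy":0,"wz":0,"grip":32},
    {"dx":0,"dy":0.4,"dz":0,"wx":0,"wy":0,"wz":0,"grip":32},
    {"dx":0,"dy":0.4,"dz":0,"wx":0,"wy":0,"wz":0,"grip":32},
    {"dx":0,"dy":0.35,"dz":0,"wx":0,"wy":0,"wz":0,"grip":32},
    {"dx":0,"dy":0.25,"dz":0,"wx":0,"wy":0,"wz":0,"grip":32},
    {"dx":0,"dy":0.12,"dz":0,"wx":0,"wy":0,"wz":0,"grip":32},
    {"dx":0,"dy":0,"dz":0,"wx":0,"wy":0,"wz":0,"grip":32},
    {"dx":0,"dy":0,"dz":0,"wx":0,"wy":0,"wz":0,"grip":32},
  ],
)

```text
time_s: 17.52
position: [0.5353, -0.2745, 0.0952]
tcp_rot: [[0.222, 0.001, 0.975], [-0.975, -0.001, 0.222], [0.001, -1.0, 0.001]]
force: [-0.4, 0.0, -1.4]
opening: 0.519
```

Emit:
drive_tool(
  commands=[
    {"dx":-0.02,"dy":0.06,"dz":0,"wx":0,"wy":0,"wz":0,"grip":32},
    {"dx":0,"dy":0.03,"dz":0,"wx":0,"wy":0,"wz":0,"grip":32},
    {"dx":0,"dy":0.02,"dz":0,"wx":0,"wy":0,"wz":0,"grip":32},
    {"dx":0,"dy":0,"dz":0,"wx":0,"wy":0,"wz":0,"grip":32},
    {"dx":0,"dy":0,"dz":0,"wx":0,"wy":0,"wz":0,"grip":32},
  ],
)

```text
time_s: 18.15
position: [0.5349, -0.2735, 0.0907]
tcp_rot: [[0.222, 0.0, 0.975], [-0.975, -0.0, 0.222], [0.0, -1.0, 0.0]]
force: [0.1, 0.7, 2.9]
opening: 0.525
```

Contact at the expected height (0.0907). Release and rise.

Emit:
drive_tool(
  commands=[
    {"dx":0,"dy":0,"dz":0,"wx":0,"wy":0,"wz":0,"grip":50},
    {"dx":0,"dy":0,"dz":0,"wx":0,"wy":0,"wz":0,"grip":57},
    {"dx":0,"dy":0,"dz":0,"wx":0,"wy":0,"wz":0,"grip":65},
    {"dx":0,"dy":0,"dz":0,"wx":0,"wy":0,"wz":0,"grip":65},
    {"dx":0,"dy":-0.3,"dz":0,"wx":0,"wy":0,"wz":0,"grip":65},
    {"dx":0,"dy":-0.8,"dz":0,"wx":0,"wy":0,"wz":0,"grip":65},
    {"dx":0,"dy":-0.8,"dz":0,"wx":0,"wy":0,"wz":0,"grip":65},
    {"dx":0,"dy":-0.6,"dz":0,"wx":0,"wy":0,"wz":0,"grip":65},
  ],
)

```text
time_s: 19.15
position: [0.5353, -0.2738, 0.1927]
tcp_rot: [[0.222, 0.002, 0.975], [-0.975, -0.002, 0.222], [0.002, -1.0, 0.002]]
force: [-0.3, -0.1, -0.8]
opening: 0.748
```

Emit:
drive_tool(
  commands=[
    {"dx":0,"dy":0,"dz":0,"wx":0,"wy":0,"wz":0,"grip":65},
    {"dx":0,"dy":0,"dz":0,"wx":0,"wy":0,"wz":0,"grip":65},
    {"dx":0,"dy":0,"dz":0,"wx":0,"wy":0,"wz":0,"grip":65},
  ],
)

```text
time_s: 19.52
position: [0.5341, -0.273, 0.189]
tcp_rot: [[0.222, -0.002, 0.975], [-0.975, 0.002, 0.222], [-0.002, -1.0, -0.002]]
force: [-0.3, -0.0, -0.1]
opening: 0.749
```

Run:
```python
from wm import *
im,d,K,T=cap('wrist','w7.png'); w=world(d,K,T)[150:400,200:440]; z=w[...,2]
c0=np.array([.535,-.2732]); r=np.hypot(*(w[...,:2]-c0).transpose(2,0,1))
for n,a,b,lo,hi in (('nar',.075,.088,0,.03),('mid',.058,.067,.02,.04),('wide',.042,.051,.055,.075)):
    p=w[(z>a)&(z<b)&(r>lo)&(r<hi)]; c,R=cv2.minEnclosingCircle(p[:,:2].astype(np.float32))
    f=np.linalg.lstsq(np.c_[p[:,:2]-c,np.ones(len(p))],p[:,2],rcond=None)[0]
    print(n,np.round(c,4),'R %.4f z %.4f tilt %.3f'%(R,f[2],np.hypot(*f[:2])),len(p))
print(bot.read_state()['force'],bot.read_state()['time_s'])
```

```text
nar [ 0.5341 -0.2743] R 0.0230 z 0.0809 tilt 0.007 1690
mid [ 0.5339 -0.2733] R 0.0321 z 0.0626 tilt 0.004 1852
wide [ 0.5353 -0.2727] R 0.0650 z 0.0460 tilt 0.006 3744
[-0.52385592 -0.23840689  0.18285049] 19.575
```

View pics/w7.png

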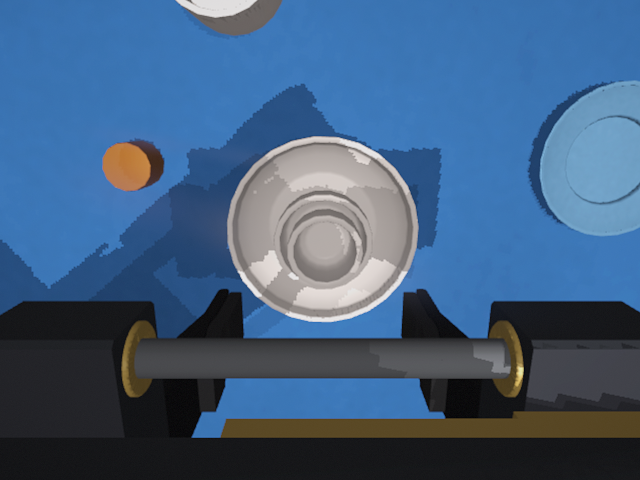

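All three covers are nested concentrically near (322,235), and the gripper is clear. Hand in.

```bash
python3 -c "
from rig import workorder; print(workorder.hand_in())"
```

```text
the job is handed in; nothing more can be done
None
```

The three covers are nested: the middle one is inside the widest and the narrowest is inside the middle one. The gripper is open and well clear, and I handed the job in at about 19.6 s of the 58 s allowed. The hand-in gives no verdict.

My last check was from the wrist camera's depth:

| Cover | Rim height (mm) | Expected (mm) | Off the axis of the cover below (mm) | Tilt (rad) |
|---|---|---|---|---|
| Widest | 46.0 | 46 | – | 0.006 |
| Middle | 62.6 | 62 | about 1.5 | 0.004 |
| Narrowest | 80.9 | 81 | about 1 | 0.007 |

- **Widest cover:** it stayed where it was, to within measuring error (about 1 mm).
- **Forces:** the highest wrist force I read was about 6 N, at the first set-down.
- **Disagreements:** the camera measurements differed by only 1–3 mm. The first two move calls were refused for missing keys and moved nothing. No check failed.

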